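# Change over solvent jars by their captive screw caps

## Robot

A 6-joint arm with a two-finger parallel gripper is mounted at the origin on a cart in front of the work surface, level with it; the furniture and walls round the work are solid. World frame = base frame: x ahead of the robot, y to its left, z up, the work surface at z = 0. Lengths are in m, angles in degrees, forces in N, time in s.
With the tool pointing down it reaches from about 0.375 to 0.9 m from the base axis. Payload 3.1 kg.
Tool frame: the origin (TCP) lies midway between the tips of the shut fingers; the grasp point (between the pads) lies 19 mm behind it (bot.hold_point_z is the distance from the TCP to the grasp point, in m); z points along the fingers, y is the line along which they close (so a half turn about z gives the same grasp; the last joint's range is limited). The gripper opens to 87 mm and grips with 3 to 60 N. Pads are 19 mm wide; open, the fingers measure 117 mm over their backs; the gripper's body (75 mm by 190 mm) begins 51 mm behind the grasp point.
Start: joints at [65.919, 30.224, 82.088, -0, 67.689, -10.227], TCP at [0.15, 0.607, 0.223] pointing down, gripper open.
Joint ranges: [-176.69, 176.69], [-43.24, 126.21], [12.49, 139.97], [-82, 262], [0, 151.66], [-163.58, 163.58]. Speed limits (degrees/s): [159.86, 159.86, 180, 180, 180, 180].

## Interface

Orientations are given as a 3x3 rotation matrix whose columns are the frame's x, y, z axes.
In Python, from rig import read_state, optics, order, bot gives the robot as it stands.
- The arm moves only by the tool drive_tool, never from a script. Its argument "steps" is a list of rows, each a list of 7 numbers: the finger opening in mm, from 0 to 87, then the shift along the tool's x, y, z normalised to -1 to 1, where 1 is 0.12 m, then the turn, a rotation vector about the tool's x, y, z normalised to -1 to 1, where 1 is 1.5 rad. In form: [[jaw, tx, ty, tz, ax, ay, az], ...]. A call has 1 to 8 rows; each row is the pose to reach, as a shift and turn from the pose commanded when the call began, along the tool's axes at that moment; what a row does not reach only later rows make up. A row lasts 1/10 s, in which the tool goes at most 50 mm and 8.59 degrees, less where a joint would pass 70% of its speed; a pose out of reach is approached as far as the arm can. A call with a number of a shift or a turn outside -1 to 1 is refused whole. A call with a gripper value outside its range is refused whole. The fingers move at their own pace and stop on an object; the grip force is fixed at half the most. Time passes only in rows, so rows that repeat a pose let the fingers close. It gives the time, the measured TCP pose, the force, the opening and the grip force at its end, in the units of the state.
- read_state(): the state, without advancing time (a new reading comes with each control period).
- optics.capture(name): name is "scene" or "top" or "wrist"; returns a dict with "color" (400x640x3 uint8, blue, green, red), "range_z" (400x640 float32, m along the optical axis (not along the pixel's ray), 0 where there is no reading), "fx", "fy", "cx", "cy" (pixels), "rvec" (rotation vector, rad) and "tvec" (3), from world to camera coordinates, as OpenCV has them. Camera axes: x right, y down, z forward; pixel columns grow to the right and rows downward; lengths in m; the calibration is good to about 2 mm. A picture is of the moment at which its call begins.
- order.hand_in(): hands the job in; it is judged then, once.
The state is a dict: "time_s": time; "joint_positions": joint angles; "qvel": joint speeds; "tau": joint torques, N m; "position": TCP position; "tcp_rot": TCP orientation; "force": force on the tool from outside, world axes, zero at the start; "moment": the same for the moment, N m; "opening": opening from 0.0 (shut) to 1.0 (fully open); "grasp_force": force on a finger pad.
Only numpy, scipy, OpenCV 4.12 (cv2) and the standard library are available. Lean on these libraries where they do the work, as an engineer would, in place of code of your own. Each camera call takes 0.05 s, during which the arm holds its last target. There are 200 camera calls.

## Task

We are changing over from the red-capped jar to the blue-capped one. First screw the red cap, which was left unscrewed, fully tight (clockwise from above); then unscrew the blue cap anticlockwise as far as it goes to its open stop, and let go. Never have both of these jars unscrewed at once, and leave the yellow-capped jar shut.

Things in the scene. Friction and masses are not known exactly. Their poses are not given: they have to be found in the camera images.
- red_cap_grip (a point): Red ribbed round cap, 47 mm across, 30 mm tall, on an amber jar 60 mm across, 115 mm high in all; the jar's dark steel foot (76 mm across) is fixed to the bench. Point on the cap's vertical turning axis, 8 mm below its top, 107 mm above the bench: the height to grip at; x axis: along the white line on the cap's top, turning with it; z up.
- red_cap (a joint): Angle (rad) of the red cap: 0 = screwed tight at its stop (white line over the jar's white tab); grows as it is unscrewed, anticlockwise from above, to 1.30 at the open stop (green tab). Captive: it stays on the jar, does not rise, turns with 0.05 N m friction, stays where left. At the start it is 0.85 to 1.25.
- blue_cap_grip (a point): Blue ribbed round cap, 47 mm across, 30 mm tall, on an amber jar 60 mm across, 115 mm high in all; the jar's dark steel foot (76 mm across) is fixed to the bench. Point on the cap's vertical turning axis, 8 mm below its top, 107 mm above the bench: the height to grip at; x axis: along the white line on the cap's top, turning with it; z up.
- blue_cap (a joint): Angle (rad) of the blue cap: 0 = screwed tight at its stop (white line over the jar's white tab); grows as it is unscrewed, anticlockwise from above, to 1.30 at the open stop (green tab). Captive: it stays on the jar, does not rise, turns with 0.05 N m friction, stays where left. At the start it is tight (0 to 0.05).
- yellow_cap (a joint): Cap of a jar like the others but yellow; angle (rad) as theirs: 0 = tight, 1.30 = open. Tight at the start (0 to 0.05), to be left so. The three jars stand in a rough row in any order, axes 120 mm or more apart.

How it is judged (in metres and radians):
On the way:
1. the red cap is screwed tight while the blue cap is still tight (value of joint red_cap below 0.2 rad and value of joint blue_cap below 0.3 rad), for 0.2 s.
At the end, for the whole second after the job is handed in: The red cap is tight (within 0.2 rad of its tight stop), the blue cap is open (turned past 1.05 rad; its open stop is at 1.30), the yellow cap is still tight (within 0.2 rad), and the red and blue caps are at rest (value of joint each of red_cap, yellow_cap below 0.2 rad and value of joint blue_cap above 1.05 rad and velocity of joint red_cap between -0.05 and 0.05 rad/s and velocity of joint blue_cap between -0.05 and 0.05 rad/s); the robot touches nothing.
It fails at once if the red and blue caps are both unscrewed (more than 0.3 rad) at once (value of joint each of red_cap, blue_cap above 0.3 rad).
It fails at once if the yellow cap is unscrewed by more than 0.3 rad (value of joint yellow_cap above 0.3 rad).
It also fails if it takes over 45 s, if anything falls off the work surface, if the arm or the gripper's body presses on something with over 40 N, if the wrist force passes 120 N, or if a joint passes its speed limit or range.

## Working session

There is one attempt and no reset: what is moved stays moved. The work goes in short steps, Python scripts to look and compute and a tool call to move; the robot and the scene stay as the last step left them, time stands still between calls to the robot, and variables do not carry over. Pictures are saved under pics/ and viewed, at most 10 in all, crops included, and the job is handed in when it is done.

Besides the shell and the picture viewer there is one more tool, called after "Request:" in YAML: its name, and indented under it one key for each argument. drive_tool: Moves the arm, as the interface text tells. Scaled input: -1 to 1 covers 0.12 m each way for a shift and 1.5 rad each way for a turn. Its arguments: {"type":"object","properties":{"steps":{"type":"array"}},"required":["steps"]}

```bash
mkdir -p pics
cat > h.py <<'E'
import numpy as np, cv2
from rig import read_state, optics, order, bot
def cap(n):
    c=optics.capture(n); R=cv2.Rodrigues(np.array(c['rvec'],float))[0]; t=np.array(c['tvec'],float).ravel()
    return c,R,t
def ray(c,R,t,u,v):
    d=R.T@np.array([(u-c['cx'])/c['fx'],(v-c['cy'])/c['fy'],1.0]); return -R.T@t,d
def onz(c,R,t,u,v,z):
    o,d=ray(c,R,t,u,v); return o+d*(z-o[2])/d[2]
def depth(c,R,t,u,v):
    o,d=ray(c,R,t,u,v); return o+d*c['range_z'][int(v),int(u)]
E
python3 - <<'E'
from h import *
for n in ['top','scene']:
    c,R,t=cap(n); cv2.imwrite(f'pics/{n}0.png',c['color']); print(n,-R.T@t,R[2],c['fx'],c['cx'],c['cy'])
s=read_state(); print(s, bot.hold_point_z)
E
```

```text
top [0.33623948 0.02323849 0.98491858] [ 0.178914    0.03403334 -0.98327591] 432.133293975394 318.7956870186258 194.1482367234699
scene [ 0.03122925 -0.54822654  0.52232848] [ 0.53547325  0.70023957 -0.47215775] 391.47883090764054 321.28962776356246 196.5801033131643
{'time_s': 0.1, 'joint_positions': array([ 6.59185432e+01,  3.02714459e+01,  8.21506358e+01, -2.17094375e-04,
        6.76892968e+01, -1.02263218e+01]), 'qvel': array([ 0.05532092, -0.06913197, -0.1283663 ,  0.03576023, -0.03276397,
       -0.05723097]), 'tau': array([-1.22859175e-03, -4.40987527e+01, -1.77149642e+01,  6.33844826e-02,
        5.33279590e-02, -3.45988974e-05]), 'position': array([0.14935098, 0.60620127, 0.22168418]), 'tcp_rot': array([[-9.70904503e-01,  2.39465701e-01, -7.89987446e-04],
       [ 2.39466760e-01,  9.70902938e-01, -1.77616441e-03],
       [ 3.41670676e-04, -1.91366176e-03, -9.99998111e-01]]), 'force': array([ 0.65596286,  0.16668338, -0.2826216 ]), 'moment': array([0.04849826, 0.00450866, 0.04137092]), 'grasp_force': 0.0, 'opening': 1.0015584141873373} 0.0187
```

View pics/top0.png

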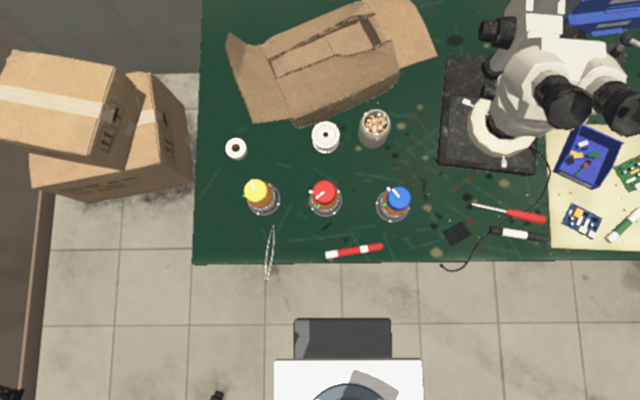

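View pics/scene0.png

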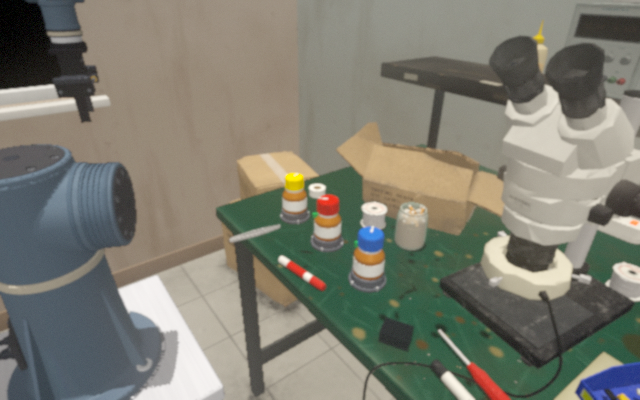

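The top view shows the yellow cap at about (256,190), red at (325,192) and blue at (399,198). The scene view shows them at (294,182), (327,204) and (371,240), all clear of the arm. Next I'll measure them by colour mask in both views.

```bash
cat >> h.py <<'E'
def masks(img):
    h=cv2.cvtColor(img,cv2.COLOR_BGR2HSV)
    f=lambda lo,hi:cv2.inRange(h,lo,hi)
    return {'red':f((0,190,110),(4,255,255))|f((174,190,110),(180,255,255)),'blue':f((102,150,90),(118,255,255)),'yellow':f((24,150,130),(34,255,255))}
E
python3 - <<'E'
from h import *
roi={'top':(150,160,430,235),'scene':(270,160,400,300)}
for n in roi:
    c,R,t=cap(n); x0,y0,x1,y1=roi[n]
    for k,m in masks(c['color']).items():
        z=np.zeros_like(m); z[y0:y1,x0:x1]=m[y0:y1,x0:x1]
        cs=cv2.findContours(z,0,2)[0]; b=max(cs,key=cv2.contourArea)
        (u,v)=cv2.minEnclosingCircle(b)[0]; mm=np.zeros_like(m); cv2.drawContours(mm,[b],-1,255,-1)
        mm=cv2.erode(mm,np.ones((3,3))); vv,uu=np.nonzero(mm)
        P=np.array([depth(c,R,t,a,e) for a,e in zip(uu,vv)]); zt=np.percentile(P[:,2],90); T=P[P[:,2]>zt-.008]
        print(n,k,cv2.boundingRect(b),cv2.contourArea(b),(u,v),'onz.115',onz(c,R,t,u,v,.115).round(4),'depth top',T.mean(0).round(4),(T.min(0)+T.max(0)).round(4)/2,zt.round(4))
    if n=='top': cv2.imwrite('pics/top_crop.png',cv2.resize(c['color'][165:235,225:425],None,fx=4,fy=4,interpolation=2))
E
```

```text
Traceback (most recent call last):
ValueError: max() iterable argument is empty
```

Run:
```python
from h import *
for n,ps in {'top':[(318,188),(322,200),(400,190),(256,184)],'scene':[(327,204),(371,240),(294,182)]}.items():
    c,R,t=cap(n); h=cv2.cvtColor(c['color'],cv2.COLOR_BGR2HSV)
    print(n,[(h[v,u].tolist(),depth(c,R,t,u,v).round(3).tolist()) for u,v in ps])
    if n=='top': cv2.imwrite('pics/top_crop.png',cv2.resize(c['color'][165:235,225:425],None,fx=4,fy=4,interpolation=2))
```

```text
top [([1, 163, 243], [0.507, 0.055, 0.115]), ([1, 162, 246], [0.482, 0.047, 0.116]), ([108, 161, 234], [0.5, -0.112, 0.118]), ([30, 116, 247], [0.518, 0.183, 0.115])]
scene [([3, 206, 217], [0.486, 0.025, 0.113]), ([108, 177, 202], [0.47, -0.127, 0.111]), ([26, 255, 219], [0.492, 0.163, 0.108])]
```

View pics/top_crop.png

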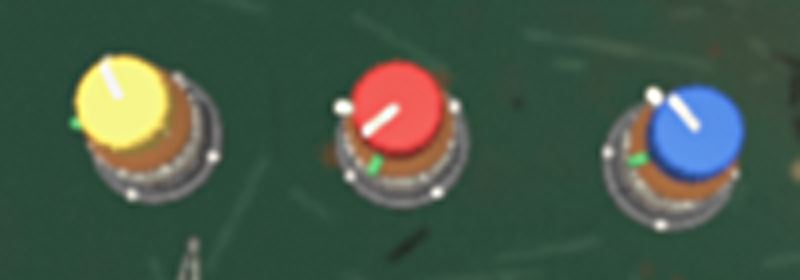

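The crop shows the red cap's white line pointing down-left, from (398,106) to (366,133). Its white tab is at (343,106) and its green tab at (376,165). The blue line points up-left at its white tab (655,95), and the yellow cap is shut.

```bash
sed -i "s/return {'red.*/return {'red':f((0,110,110),(4,255,255))|f((174,110,110),(180,255,255)),'blue':f((102,110,90),(118,255,255)),'yellow':f((22,90,150),(34,255,255))}/" h.py
python3 - <<'E'
from h import *
roi={'top':(225,165,425,235),'scene':(270,160,400,300)}; obs={}
for n in roi:
    c,R,t=cap(n); x0,y0,x1,y1=roi[n]
    for k,m in masks(c['color']).items():
        z=np.zeros_like(m); z[y0:y1,x0:x1]=m[y0:y1,x0:x1]
        b=max(cv2.findContours(z,0,2)[0],key=cv2.contourArea)
        mm=np.zeros_like(m); cv2.drawContours(mm,[cv2.convexHull(b)],-1,255,-1)
        vv,uu=np.nonzero(mm); P=np.array([depth(c,R,t,a,e) for a,e in zip(uu,vv)])
        T=(P[:,2]>.108)&(P[:,2]<.125)
        u,v=uu[T].mean(),vv[T].mean()   # centre of the top disc
        obs[n,k]=ray(c,R,t,u,v)
        print(n,k,cv2.boundingRect(b),T.sum(),(u.round(1),v.round(1)),'z',np.median(P[T,2]).round(4),'@.115',onz(c,R,t,u,v,.115).round(4))
        if n=='top':
            h=cv2.cvtColor(c['color'],cv2.COLOR_BGR2HSV)
            w=(h[...,1]<70)&(h[...,2]>200)&(cv2.erode(mm,np.ones((2,2)))>0); wv,wu=np.nonzero(w)
            if len(wu): 
                a=onz(c,R,t,wu.mean(),wv.mean(),.115)-onz(c,R,t,u,v,.115); print('  line dir deg',np.degrees(np.arctan2(a[1],a[0])),len(wu))
for k in ['red','blue','yellow']:
    A=np.zeros((3,3));B=np.zeros(3)
    for n in roi:
        o,d=obs[n,k]; d=d/np.linalg.norm(d); M=np.eye(3)-np.outer(d,d); A+=M;B+=M@o
    print(k,'triangulated',np.linalg.solve(A,B).round(4))
E
```

```text
top red (313, 180, 23, 24) 408 (np.float64(323.7), np.float64(191.9)) z 0.115 @.115 [0.499  0.0432 0.115 ]
  line dir deg 122.68022376167814 26
top blue (387, 186, 25, 24) 422 (np.float64(398.5), np.float64(198.0)) z 0.1152 @.115 [ 0.4838 -0.1084  0.115 ]
  line dir deg 25.99365258617656 29
top yellow (244, 179, 24, 24) 404 (np.float64(255.1), np.float64(190.7)) z 0.1152 @.115 [0.5041 0.1846 0.115 ]
  line dir deg 24.92307184543913 29
scene red (318, 195, 21, 21) 199 (np.float64(327.9), np.float64(200.4)) z 0.1135 @.115 [0.4941 0.0334 0.115 ]
scene blue (358, 227, 27, 25) 302 (np.float64(370.8), np.float64(234.1)) z 0.1137 @.115 [ 0.4789 -0.1172  0.115 ]
scene yellow (284, 172, 21, 20) 147 (np.float64(294.0), np.float64(177.1)) z 0.1133 @.115 [0.4995 0.1743 0.115 ]
red triangulated [0.5008 0.0429 0.1085]
blue triangulated [ 0.4855 -0.1099  0.1083]
yellow triangulated [0.5059 0.1854 0.1089]
```

Request:
drive_tool:
  steps:
    - [87,-0.98,-0.96,0,0,0,0]
    - [87,-0.98,-0.96,0,0,0,0]
    - [87,-0.98,-0.96,0,0,0,0]
    - [87,-0.98,-0.96,0,0,0,0]
    - [87,-0.98,-0.96,0,0,0,0]

```text
time_s: 0.85
position: [0.2372, 0.4656, 0.2228]
tcp_rot: [[-0.97, 0.243, -0.0], [0.243, 0.97, 0.0], [0.0, 0.0, -1.0]]
force: [-0.3, -0.5, 0.3]
opening: 1.005
grasp_force: 0.0
```

Request:
drive_tool:
  steps:
    - [87,-0.98,-0.96,0,0,0,0]
    - [87,-0.98,-0.96,0,0,0,0]
    - [87,-0.98,-0.96,0,0,0,0]
    - [87,-0.98,-0.96,0,0,0,0]
    - [87,-0.98,-0.96,0,0,0,0]

```text
time_s: 1.35
position: [0.3243, 0.327, 0.2228]
tcp_rot: [[-0.97, 0.242, 0.001], [0.242, 0.97, 0.001], [-0.001, 0.002, -1.0]]
force: [-0.7, -0.1, 0.1]
opening: 1.003
grasp_force: 0.0
```

Request:
drive_tool:
  steps:
    - [87,-0.98,-0.96,0,0,0,0]
    - [87,-0.98,-0.96,0,0,0,0]
    - [87,-0.98,-0.96,0,0,0,0]
    - [87,-0.98,-0.96,0,0,0,0]
    - [87,-0.98,-0.96,0,0,0,0]

```text
time_s: 1.85
position: [0.4114, 0.1872, 0.2228]
tcp_rot: [[-0.97, 0.241, 0.002], [0.241, 0.97, 0.001], [-0.002, 0.001, -1.0]]
force: [-0.3, 0.5, 0.1]
opening: 1.002
grasp_force: 0.0
```

Request:
drive_tool:
  steps:
    - [87,-0.98,-0.96,0,0,0,0.42]
    - [87,-0.98,-0.96,0,0,0,0.42]
    - [87,-0.98,-0.96,0,0,0,0.42]
    - [87,-0.98,-0.96,0,0,0,0.42]
    - [87,-0.98,-0.96,0,0,0,0.42]
    - [87,-0.98,-0.96,0,0,0,0.42]
    - [87,-0.98,-0.96,0,0,0,0.42]

```text
time_s: 2.55
position: [0.4947, 0.0492, 0.2223]
tcp_rot: [[-0.647, 0.762, -0.002], [0.762, 0.647, 0.001], [0.002, -0.001, -1.0]]
force: [-0.2, 0.8, -0.3]
opening: 1.003
grasp_force: 0.0
```

```bash
cat >> h.py <<'E'
def wrist(k,save=None,zt=.115):
    c,R,t=cap('wrist'); img=c['color']
    if save: cv2.imwrite(save,img)
    m=masks(img)[k]; cs=cv2.findContours(m,0,2)[0]; b=cv2.convexHull(max(cs,key=cv2.contourArea))
    mm=np.zeros_like(m); cv2.drawContours(mm,[b],-1,255,-1); vv,uu=np.nonzero(mm)
    P=np.array([depth(c,R,t,a,e) for a,e in zip(uu,vv)]); z=P[:,2]; T=abs(z-zt)<.006
    T2=np.zeros_like(m); T2[vv[T],uu[T]]=255
    e=cv2.fitEllipse(cv2.convexHull(max(cv2.findContours(T2,0,2)[0],key=cv2.contourArea)))
    C=onz(c,R,t,*e[0],zt); h=cv2.cvtColor(img,cv2.COLOR_BGR2HSV)
    w=(h[...,1]<70)&(h[...,2]>180)&(T2>0); wv,wu=np.nonzero(w)
    L=np.array([onz(c,R,t,a,bb,zt) for a,bb in zip(wu,wv)]).mean(0) if len(wu) else C
    d=L-C
    print(k,'px',np.round(e[0],1),np.round(e[1],1),'C',C.round(4),'ztop',np.median(z[T]).round(4),'line',np.degrees(np.arctan2(d[1],d[0])).round(1),'nT',T.sum(),len(wu))
    s=read_state(); q=s['tcp_rot'].T@(C-s['position']); print('tool-frame offset norm',(q/.12).round(3), s['time_s'])
    return c,R,t
E
python3 -c "
from h import *
c,R,t=wrist('red','pics/w1.png'); print(-R.T@t,R[2])"
```

```text
red px [320.9 202. ] [51.  52.5] C [0.4991 0.0445 0.115 ] ztop 0.1147 line 128.1 nT 2068 86
tool-frame offset norm [-0.052  0.004  0.895] 2.6
[0.44946195 0.10238368 0.38442491] [ 0.16437639 -0.19334946 -0.96726232]
```

View pics/w1.png

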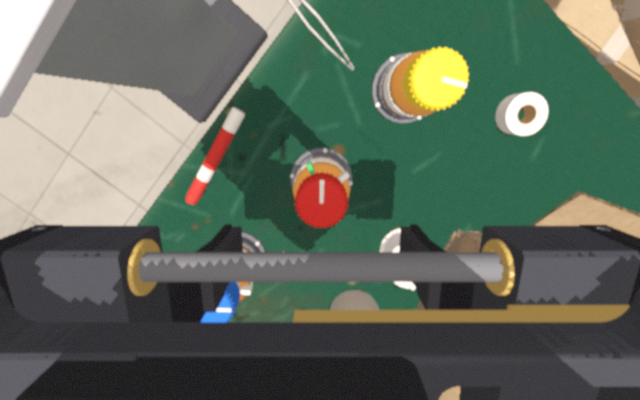

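The wrist view shows the red cap top centred at (321,202), with its line pointing up, the green tab at (310,170) and the white tab at (345,175). The centre agrees with the top camera to about 1 mm, at a top height of 0.115 m. I'll descend and grip.

Request:
drive_tool:
  steps:
    - [87,-0.05,0,0,0,0,0]
    - [87,-0.05,0,0.4,0,0,0]
    - [87,-0.05,0,0.7,0,0,0]
    - [87,-0.05,0,0.9,0,0,0]
    - [87,-0.05,0,0.9,0,0,0]

```text
time_s: 3.1
position: [0.4974, 0.0428, 0.1119]
tcp_rot: [[-0.644, 0.765, -0.007], [0.765, 0.644, 0.001], [0.005, -0.005, -1.0]]
force: [-0.8, -0.4, -0.0]
opening: 1.0
grasp_force: 0.0
```

Request:
drive_tool:
  steps:
    - [87,0,0,0.2,0,0,0]
    - [87,0,0,0.2,0,0,0]
    - [30,0,0,0.2,0,0,0]
    - [30,0,0,0.2,0,0,0]
    - [30,0,0,0.2,0,0,0]
    - [30,0,0,0.2,0,0,0]
    - [30,0,0,0.2,0,0,0]
    - [30,0,0,0.2,0,0,0]

```text
time_s: 3.9
position: [0.5007, 0.0424, 0.0909]
tcp_rot: [[-0.643, 0.766, 0.002], [0.766, 0.643, 0.001], [-0.001, 0.002, -1.0]]
force: [6.2, 8.3, 0.1]
opening: 0.543
grasp_force: 5.2
```

Request:
drive_tool:
  steps:
    - [30,0,0,0,0,0,0]
    - [30,0,0,0,0,0,0]
    - [30,0,0,0,0,0,0]

```text
time_s: 4.2
position: [0.5007, 0.0426, 0.0909]
tcp_rot: [[-0.643, 0.766, 0.002], [0.766, 0.643, 0.001], [-0.001, 0.002, -1.0]]
force: [2.2, 4.1, 2.7]
opening: 0.531
grasp_force: 30.0
```

Request:
drive_tool:
  steps:
    - [30,0,0,0,0,0,0.08]
    - [30,0,0,0,0,0,0.16]
    - [30,0,0,0,0,0,0.24]
    - [30,0,0,0,0,0,0.32]
    - [30,0,0,0,0,0,0.4]
    - [30,0,0,0,0,0,0.48]
    - [30,0,0,0,0,0,0.55]
    - [30,0,0,0,0,0,0.55]

```text
time_s: 5.0
position: [0.5005, 0.0425, 0.0909]
tcp_rot: [[0.126, 0.992, 0.001], [0.992, -0.126, 0.0], [0.001, 0.001, -1.0]]
force: [2.4, 4.6, 4.4]
opening: 0.532
grasp_force: 30.0
```

```bash
python3 -c "
from h import *
s=read_state(); print(s['moment'],s['force'],s['joint_positions'])
c,R,t=cap('wrist'); cv2.imwrite('pics/w2.png',c['color'])"
```

```text
[ 0.71445161 -0.19801102 -0.08563585] [2.44981856 4.57670947 4.35916341] [-7.93935511e+00  3.29728415e+01  1.06255627e+02  5.60417339e-02
  4.06957058e+01 -7.41093745e-01]
```

View pics/w2.png

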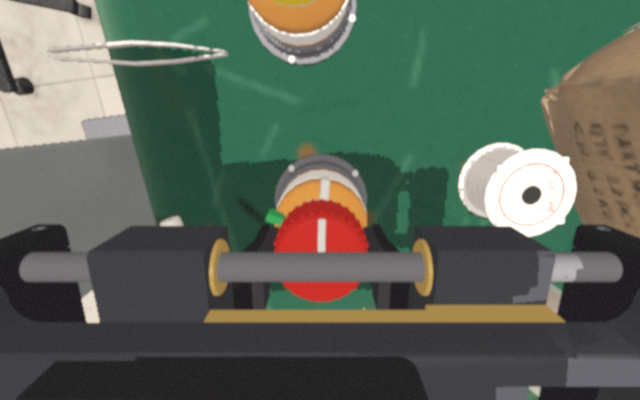

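The red line at (322,235) now nearly meets the white tab at (325,190). I'll press on to the stop.

Request:
drive_tool:
  steps:
    - [30,0,0,0,0,0,0.04]
    - [30,0,0,0,0,0,0.08]
    - [30,0,0,0,0,0,0.08]
    - [30,0,0,0,0,0,0.08]

```text
time_s: 5.45
position: [0.5003, 0.0419, 0.0908]
tcp_rot: [[0.238, 0.971, 0.001], [0.971, -0.238, -0.001], [-0.001, 0.001, -1.0]]
force: [0.9, 3.2, 6.6]
opening: 0.532
grasp_force: 30.0
```

```bash
python3 -c "
from h import *
s=read_state(); print(s['moment'],s['force'])"
```

```text
[ 0.39131248 -0.14653343  0.88161138] [0.92054303 3.16288311 6.5590319 ]
```

The z moment has risen to 0.88 N m, so the cap is at its stop. I'll relax the twist slightly, release and lift.

Request:
drive_tool:
  steps:
    - [30,0,0,0,0,0,-0.02]
    - [87,0,0,0,0,0,-0.02]
    - [87,0,0,0,0,0,-0.02]
    - [87,0,0,0,0,0,-0.02]
    - [87,0,0,0,0,0,-0.02]
    - [87,0,0,0,0,0,-0.02]

```text
time_s: 6.05
position: [0.4994, 0.0421, 0.0903]
tcp_rot: [[0.214, 0.977, -0.001], [0.977, -0.214, 0.0], [-0.0, -0.001, -1.0]]
force: [0.3, 0.6, -0.5]
opening: 0.899
grasp_force: 0.0
```

Request:
drive_tool:
  steps:
    - [87,0,0,-0.3,0,0,0]
    - [87,0,0,-0.6,0,0,0]
    - [87,0,0,-0.9,0,0,0]
    - [87,0,0,-0.9,0,0,0]

```text
time_s: 6.45
position: [0.5031, 0.0418, 0.2029]
tcp_rot: [[0.214, 0.977, 0.01], [0.977, -0.214, -0.001], [0.001, 0.01, -1.0]]
force: [0.2, -0.5, 0.7]
opening: 0.996
grasp_force: 0.0
```

Run:
```python
from h import *
wrist('red','pics/w3.png')
s=read_state(); print(s['position'],s['joint_positions'].round(1))
# toward blue, hover z .2, yaw so tool x at 50 deg
B=np.array([.4838,-.1085,s['position'][2]]); print('to blue',(s['tcp_rot'].T@(B-s['position'])/.12).round(3))
print('yaw',np.degrees(np.arctan2(*s['tcp_rot'][[1,0],0])))
```

```text
red px [316.1 197.8] [55.1 56.6] C [0.5005 0.0449 0.115 ] ztop 0.1147 line 78.8 nT 2407 99
tool-frame offset norm [ 0.022 -0.017  0.715] 6.5
[0.50144117 0.04196349 0.20076054] [ -8.   22.5 100.9  -0.   56.2   4.4]
to blue [-1.256  0.125  0.   ]
yaw 77.63273429664785
```

View pics/w3.png

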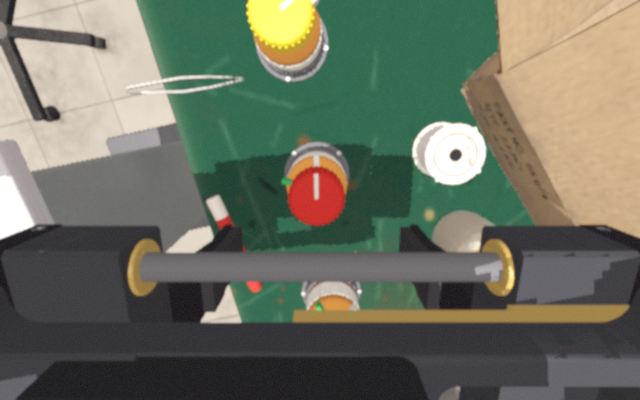

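The red line at (316,185) is in line with the white tab at (317,160), so red is tight and released. Next I'll move to blue.

Request:
drive_tool:
  steps:
    - [87,-0.4,0.05,0,0,0,0]
    - [87,-0.8,0.08,0,0,0,0]
    - [87,-0.9,0.1,0,0,0,0]
    - [87,-0.9,0.1,0,0,0,0]

```text
time_s: 6.9
position: [0.4877, -0.0673, 0.1973]
tcp_rot: [[0.218, 0.976, -0.002], [0.976, -0.218, 0.001], [0.0, -0.002, -1.0]]
force: [-0.0, 0.9, -0.3]
opening: 1.002
grasp_force: 0.0
```

Request:
drive_tool:
  steps:
    - [87,-0.33,0.02,0,0,0,0.1]
    - [87,-0.33,0.02,0,0,0,0.2]
    - [87,-0.33,0.02,0,0,0,0.3]
    - [87,-0.33,0.02,0,0,0,0.32]
    - [87,-0.33,0.02,0,0,0,0.32]
    - [87,-0.33,0.02,0,0,0,0.32]

```text
time_s: 7.5
position: [0.4821, -0.1041, 0.1982]
tcp_rot: [[0.639, 0.77, -0.001], [0.77, -0.639, 0.001], [-0.0, -0.001, -1.0]]
force: [0.1, -0.4, -0.0]
opening: 1.0
grasp_force: 0.0
```

```bash
python3 -c "
from h import *
wrist('blue','pics/w4.png')
s=read_state(); print(s['position'],s['joint_positions'].round(1),np.degrees(np.arctan2(*s['tcp_rot'][[1,0],0])))"
```

```text
blue px [328.1 202.4] [56.5 57.9] C [ 0.4861 -0.1079  0.115 ] ztop 0.1147 line 35.0 nT 2487 137
tool-frame offset norm [-0.003  0.045  0.694] 7.55
[ 0.48219327 -0.10424934  0.19830938] [-25.2  22.1 102.2   0.   55.7  14.5] 50.27741088545992
```

View pics/w4.png

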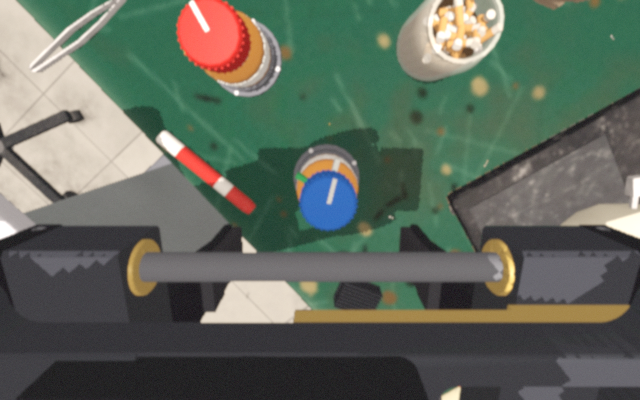

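The blue cap is centred at (328,202). Its line points at the white tab (337,160), and the green tab is at (303,178). I'll descend and grip.

Request:
drive_tool:
  steps:
    - [87,0,0.04,0,0,0,0]
    - [87,0,0.04,0.35,0,0,0]
    - [87,0,0.04,0.65,0,0,0]
    - [87,0,0.04,0.9,0,0,0]
    - [87,0,0.04,0.9,0,0,0]
    - [87,0,0.04,0.9,0,0,0]

```text
time_s: 8.15
position: [0.4863, -0.1083, 0.0906]
tcp_rot: [[0.641, 0.768, -0.001], [0.768, -0.641, 0.0], [-0.0, -0.001, -1.0]]
force: [0.1, 0.1, 0.6]
opening: 0.996
grasp_force: 0.0
```

Request:
drive_tool:
  steps:
    - [30,0,0,0,0,0,0]
    - [30,0,0,0,0,0,0]
    - [30,0,0,0,0,0,0]
    - [30,0,0,0,0,0,0]
    - [30,0,0,0,0,0,0]
    - [30,0,0,0,0,0,0]
    - [30,0,0,0,0,0,0]
    - [30,0,0,0,0,0,0]

```text
time_s: 8.95
position: [0.4864, -0.1085, 0.0908]
tcp_rot: [[0.641, 0.767, 0.001], [0.767, -0.641, -0.001], [0.0, 0.001, -1.0]]
force: [0.7, -0.1, 2.6]
opening: 0.531
grasp_force: 30.0
```

Request:
drive_tool:
  steps:
    - [30,0,0,0,0,0,-0.08]
    - [30,0,0,0,0,0,-0.16]
    - [30,0,0,0,0,0,-0.24]
    - [30,0,0,0,0,0,-0.32]
    - [30,0,0,0,0,0,-0.4]
    - [30,0,0,0,0,0,-0.48]
    - [30,0,0,0,0,0,-0.56]
    - [30,0,0,0,0,0,-0.64]

```text
time_s: 9.75
position: [0.4851, -0.1081, 0.0908]
tcp_rot: [[-0.266, 0.964, -0.002], [0.964, 0.266, 0.0], [0.001, -0.002, -1.0]]
force: [-1.7, -0.7, 4.8]
opening: 0.532
grasp_force: 30.0
```

Request:
drive_tool:
  steps:
    - [30,0,0,0,0,0,-0.07]
    - [30,0,0,0,0,0,-0.14]
    - [30,0,0,0,0,0,-0.18]
    - [30,0,0,0,0,0,-0.21]
    - [30,0,0,0,0,0,-0.21]
    - [30,0,0,0,0,0,-0.21]

```text
time_s: 10.35
position: [0.4846, -0.1083, 0.0908]
tcp_rot: [[-0.546, 0.838, -0.003], [0.838, 0.546, 0.001], [0.002, -0.002, -1.0]]
force: [-4.1, -2.9, 5.1]
opening: 0.528
grasp_force: 30.0
```

```bash
python3 -c "
from h import *
s=read_state(); print(s['moment'],s['force'],np.degrees(np.arctan2(*s['tcp_rot'][[1,0],0])))"
```

```text
[-0.48495978  0.5453326  -0.49639586] [-4.05905288 -2.93181289  5.13261327] 123.07236283599507
```

The turn is 1.27 rad and the moment shows the open stop. I'll ease off slightly, release and lift.

Request:
drive_tool:
  steps:
    - [30,0,0,0,0,0,0.01]
    - [87,0,0,0,0,0,0.01]
    - [87,0,0,0,0,0,0.01]
    - [87,0,0,0,0,0,0.01]
    - [87,0,0,0,0,0,0.01]
    - [87,0,0,0,0,0,0.01]
    - [87,0,0,0,0,0,0.01]

```text
time_s: 11.05
position: [0.486, -0.1081, 0.0905]
tcp_rot: [[-0.535, 0.845, -0.0], [0.845, 0.535, 0.0], [0.0, -0.0, -1.0]]
force: [0.5, 0.4, 0.2]
opening: 0.957
grasp_force: 0.0
```

Request:
drive_tool:
  steps:
    - [87,0,0,-0.3,0,0,0]
    - [87,0,0,-0.6,0,0,0]
    - [87,0,0,-0.9,0,0,0]
    - [87,0,0,-0.9,0,0,0]
    - [87,0,0,-0.9,0,0,0]

```text
time_s: 11.55
position: [0.4862, -0.1082, 0.1992]
tcp_rot: [[-0.535, 0.845, 0.002], [0.845, 0.535, -0.001], [-0.002, 0.001, -1.0]]
force: [-0.4, 0.4, -0.8]
opening: 1.0
grasp_force: 0.0
```

```bash
python3 -c "
from h import *
wrist('blue','pics/w5.png')"
```

```text
blue px [318.7 200.4] [56.5 57.6] C [ 0.4843 -0.108   0.115 ] ztop 0.1147 line 107.4 nT 2483 138
tool-frame offset norm [ 0.004 -0.008  0.693] 11.6
```

View pics/w5.png

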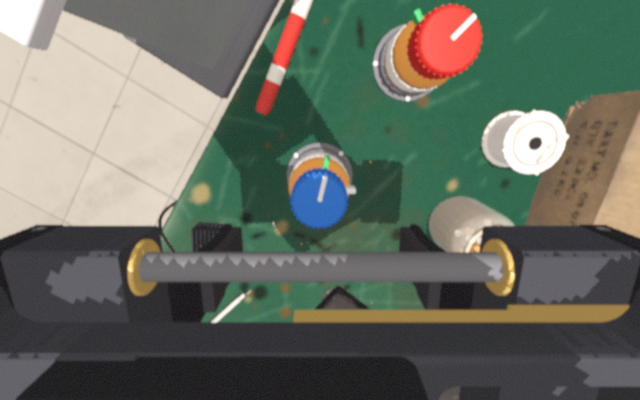

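The blue line at (322,188) now points at the green tab (326,160). Its direction went from 35° to 107.4°, which is about 1.26 rad. Red is unchanged and the gripper is clear, so I'll hand in.

```bash
python3 -c "
from h import *
print(order.hand_in())"
```

```text
the job is handed in; nothing more can be done
None
```

The red cap was screwed tight first, then the blue cap was opened about 1.26 rad to its green tab and released; the yellow jar was never touched, and the job was handed in at about 11.6 s with no verdict returned.

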